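# Dip-gauge the buffer canister at the testing table

### The arm

A 6-joint arm with a two-finger parallel gripper is mounted at the origin on the work surface. World frame = base frame: x ahead of the robot, y to its left, z up, the work surface at z = 0. Lengths are in m, angles in rad, forces in N, time in s.
With the tool pointing down it reaches from about 0.425 to 0.925 m from the base axis. Payload 12.5 kg.
Tool frame: the origin (TCP) lies at the very end of the fingers, on their centre line; the grasp point (between the pads) lies 19 mm behind it (env.tcp_to_grasp is the distance from the TCP to the grasp point, in m); y points along the fingers, z is the direction in which the jaws open and shut, and the axes are right-handed (so a half turn about y gives the same grasp; the last joint's range is limited). The gripper opens to 85 mm and grips with 20 to 120 N. Pads are 22 mm wide; open, the fingers measure 114 mm over their backs; the gripper's body (76 mm by 85 mm) begins 54 mm behind the grasp point. The pads swing forward as they close: fully open they stand 13 mm farther back than shut.
Start: joints at [-1.264, 0.491, 1.559, -0, 1.092, -0.106], TCP at [0.251, -0.573, 0.203] pointing down, gripper open.
Joint ranges: [-3.1, 3.1], [-0.84, 2.19], [0.05, 2.79], [-1.13, 4.28], [0.06, 2.93], [-2.69, 2.69]. Speed limits (rad/s): [2.22, 2.22, 2.79, 3.14, 3.14, 3.14].

### API

Orientations are given as a unit quaternion [w, x, y, z].
In Python, from rig import env, imaging gives the robot as it stands. Calls block until the motion is done:
- env.goto(position, orientation): joint-space move of the TCP to a pose.
- env.move_l(position, orientation=None, speed=0.15): straight line of the TCP; orientation=None keeps the orientation; speed is the mean speed in m/s.
- env.goto_joints(angles): joint-space move.
- env.command_gripper(opening, grip_force=None): opening from 0.0 (shut) to 1.0 (fully open); grip_force is the grip in N (None keeps the last); returns when the fingers have stopped.
- env.hold(seconds).
- env.ik(position, orientation): joint angles nearest the present ones, or None.
- imaging.camera(name): name is "side" or "top" or "wrist"; returns the picture (480x640x3 uint8, red, green, blue); there is no depth.
- imaging.camera_model(name): a dict with "intrinsics" (3x3 intrinsics, pixels), "rvec" (rotation vector, rad) and "tvec" (3), from world to camera coordinates, as OpenCV has them; the wrist camera has in their place "T_tool_cam" (4x4, takes a point from camera to tool coordinates, whose origin is the TCP and whose axes are the tool frame's). Camera axes: x right, y down, z forward; pixel columns grow to the right and rows downward; lengths in m; the calibration is good to about 2 mm. A picture is of the moment at which its call begins: read the wrist's pose just before it. camera_model takes no time and is no camera call.
A pose or a line that the arm cannot do raises env.MotionError and nothing moves.
- env.hand_in(): hands the job in, once; it reports no verdict.
Readings, each from a call of its own:
- env.get_time_s(): time.
- env.get_qpos(): joint angles.
- env.get_joint_vel(): joint speeds.
- env.get_effort(): joint torques, N m.
- env.get_eef_pos(): TCP position.
- env.get_tool_rot(): TCP orientation.
- env.get_ft_force(): force on the tool from outside, world axes, zero at the start.
- env.get_torque(): the same for the moment, N m.
- env.get_gripper_width(): opening from 0.0 (shut) to 1.0 (fully open).
Only numpy, scipy, OpenCV 4.12 (cv2) and the standard library are available. Lean on these libraries where they do the work, as an engineer would, in place of code of your own. Each camera call takes 0.05 s, during which the arm holds its last target.

### The job

Check the buffer canister: draw the stopper pin out of the guide tube and park it upright in the forked notch on the canister's side, letting go of it there. Then take the gauge rod from its stand and, keeping hold of it, lower it into the guide tube until its collar stops on the rim, draw it right out and finish still holding it in the air, the rod level and its tip 5 to 20 cm above the white sheet on the reading board. Leave the two test cassettes and the marker pen where they are.

Things in the scene. Friction and masses are not known exactly. Their poses are not given: they have to be found in the camera images.
- canister: Opaque canister, light grey with a white band,, fixed, 110 (x) x 140 (y) x 80 mm high, origin at the centre of its underside. A steel guide tube (23 mm outside, bore 15 mm) stands 35 mm high on the middle of its top; a forked steel bracket sticks out level from its +y side, top flush with the canister's top. A white cap, 30 mm across, 6 mm high, sits on top near the -y end.
- tube_mouth (a point): Centre of the guide tube's upper rim, 115 mm above the table; z up. The 15 mm bore below it is vertical and 109 mm deep.
- notch_seat (a point): Where the parked pin's axis belongs, at the height of the fork's top face (80 mm above the table); axes as the canister's. The fork is 6 mm thick; its prongs, along y, leave a notch 16 mm wide and 30 mm long, free above and below, its closed end 85 mm and open end 115 mm from the canister's middle; this point is 12 mm from the closed end.
- pin: The stopper pin, loose, about 70 g, at the start standing in the guide tube, its flange on the rim. Origin on its axis at the underside of the flange, z up. Below the flange: round steel shank 10 mm diameter, 47 mm long, round-ended. Flange 30 mm across, 4 mm thick; above it a round black knob 22 mm across and 32 mm high.
- pin_knob (a point): On the pin's axis, 24 mm above the flange's underside: a good height to pinch the knob.
- stand: Fixed stand for the gauge rod: 80 mm square base, four thin posts, 70 mm square aluminium top plate with a 15 mm hole in the middle; its top is 105 mm above the table. Origin at the centre of the underside. Stand and reading board may swap sides of the canister.
- gauge: The gauge rod, loose, about 80 g, at the start hanging upright in the stand, collar on the stand's top. Origin on the axis at the collar's underside; z runs along the rod from tip to grip. Steel rod 10 mm diameter, round tip 95 mm below the origin; collar 26 mm across, 4 mm thick; then 16 mm of bare rod and a flat black disc grip.
- gauge_grip (a point): Centre of the gauge's disc grip, 40 mm above the collar's underside, axes as the gauge's. The disc is 40 mm across and 10 mm thick, its flat faces look along the gauge's own +y and -y. It can be pinched on its faces from any direction round its edge (straight or about 45 degrees to the rod); a firm grip keeps the rod from turning in the fingers.
- gauge_collar (a point): On the gauge's axis at the underside of its collar; it meets tube_mouth when the rod is fully home.
- gauge_tip (a point): The very tip of the gauge rod, 95 mm below the collar's underside.
- board_top (a point): Centre of the reading board's top face, 4 mm above the table: a fixed grey board 150 x 150 mm with a white sheet 120 x 120 mm in its middle and a low steel clip (to 9 mm) at its +x edge.
- cassette0: Bystander: white flat test cassette, 70 x 22 x 6 mm, loose, lying on the table between robot and canister; origin at the centre of its underside.
- cassette1: Bystander: a second test cassette of the same kind.
- marker: Bystander: black marker pen 127 mm long, 18 mm thick, lying on the table beyond the canister; origin in the middle of its underside.
Not all that is in view belongs to the job. There is more than one size of the stand; the one meant has the size given above. What is shaped like the pin but turquoise is not meant.

How it is judged:
On the way, in this order (a step that is already met when the one before it is completed fails the run):
1. the stopper pin stands in the notch, flange on the fork, let go (horizontal distance between pin and notch_seat below 0.016 m and z of pin in the frame of notch_seat between -0.004 and 0.004 m and angle between pin's own z axis and vertical below 0.15 rad and contact force between the fingers and pin below 0.1 N and linear speed of pin below 0.02 m/s), for 0.2 s.
2. the gauge rod, held, is fully home in the guide tube, collar on the rim (horizontal distance between gauge_collar and tube_mouth below 0.005 m and z of gauge_collar in the frame of tube_mouth below 0.003 m and angle between the z axis of gauge and the z axis of tube_mouth, either way round below 0.12 rad and contact force between the fingers and gauge above 0.5 N), for 0.1 s.
3. the gauge rod is drawn right out, still held (z of gauge_tip in the frame of tube_mouth above 0.003 m and contact force between the fingers and gauge above 0.5 N), for 0.05 s.
At the end, for the whole second after the job is handed in: The fingers alone hold the gauge rod still, level within 0.2 rad, tip within 65 mm of the sheet's middle along each side and 45 to 210 mm above it; the pin stands released in the notch, axis within 16 mm of the seat point, flange on the fork within 4 mm, upright within 0.15 rad (angle between gauge's own z axis and vertical between 1.37 and 1.77 rad and x of gauge_tip in the frame of board_top between -0.065 and 0.065 m and y of gauge_tip in the frame of board_top between -0.065 and 0.065 m and z of gauge_tip in the frame of board_top between 0.045 and 0.21 m and contact force between the fingers and gauge above 0.5 N and linear speed of gauge below 0.03 m/s and contact force between gauge and canister below 0.05 N and contact force between gauge and stand below 0.05 N and contact force between gauge and pin below 0.05 N and horizontal distance between pin and notch_seat below 0.016 m and z of pin in the frame of notch_seat between -0.004 and 0.004 m and angle between pin's own z axis and vertical below 0.15 rad and contact force between the fingers and pin below 0.1 N); the arm keeps its last pose, push and grip.
It fails at once if a cassette or the marker is moved more than 30 mm (distance of any of cassette0, cassette1, marker from where it was at the start of the episode above 0.03 m).
It also fails if it takes over 69 s, if anything falls off the work surface, if the arm or the gripper's body presses on something with over 40 N, if the wrist force passes 120 N, or if a joint passes its speed limit or range.

## Working session

There is one attempt and no reset: what is moved stays moved. The work goes in short steps, each a Python script; the robot and the scene stay as the last script left them, time stands still between calls to the robot, and variables do not carry over. Pictures are saved under pics/ and viewed, and the job is handed in when it is done.

```bash
ls; mkdir -p pics; python3 - <<'E'
from rig import env, imaging
import cv2
for n in ["side","top","wrist"]:
    im=imaging.camera(n); cv2.imwrite(f"pics/{n}0.png",im[:,:,::-1])
    print(n,imaging.camera_model(n))
print(env.get_time_s(),env.get_eef_pos(),env.get_tool_rot(),env.tcp_to_grasp)
E
```

```text
pics
side {'intrinsics': array([[450.12752682,   0.        , 315.92021561],
       [  0.        , 450.12752682, 236.16632627],
       [  0.        ,   0.        ,   1.        ]]), 'rvec': array([ 0.0868489 , -2.85579062,  1.25670834]), 'tvec': array([0.56618882, 0.11581738, 0.74958917])}
top {'intrinsics': array([[497.69060866,   0.        , 319.85359743],
       [  0.        , 497.69060866, 229.44625134],
       [  0.        ,   0.        ,   1.        ]]), 'rvec': array([ 2.11542048, -2.09146664,  0.22658969]), 'tvec': array([-0.00729463,  0.58514143,  0.98514739])}
wrist {'intrinsics': array([[424.94305505,   0.        , 321.23603555],
       [  0.        , 424.94305505, 245.44206218],
       [  0.        ,   0.        ,   1.        ]]), 'T_tool_cam': array([[-7.52985552e-04,  9.47435334e-01,  3.19946433e-01,
        -8.25405988e-02],
       [-4.79786186e-04, -3.19946829e-01,  9.47435378e-01,
        -1.70274903e-01],
       [ 9.99999601e-01,  5.59899273e-04,  6.95481725e-04,
         1.61744597e-04],
       [ 0.00000000e+00,  0.00000000e+00,  0.00000000e+00,
         1.00000000e+00]])}
0.15 [ 0.25070224 -0.57234065  0.20298124] [ 0.14488635 -0.14494398  0.69236831 -0.69182752] 0.0187
```

View pics/side0.png

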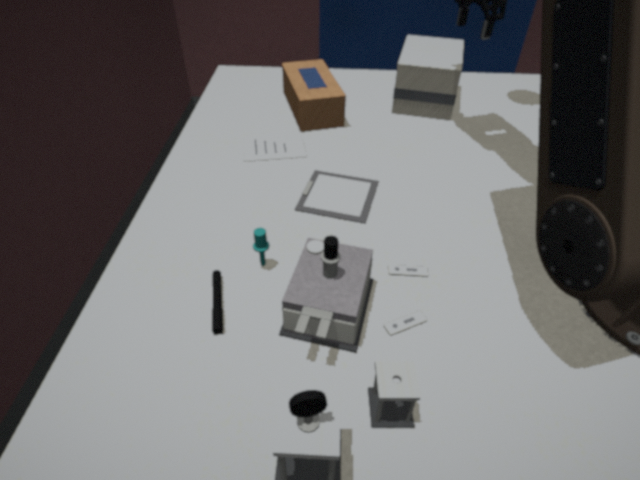

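View pics/top0.png

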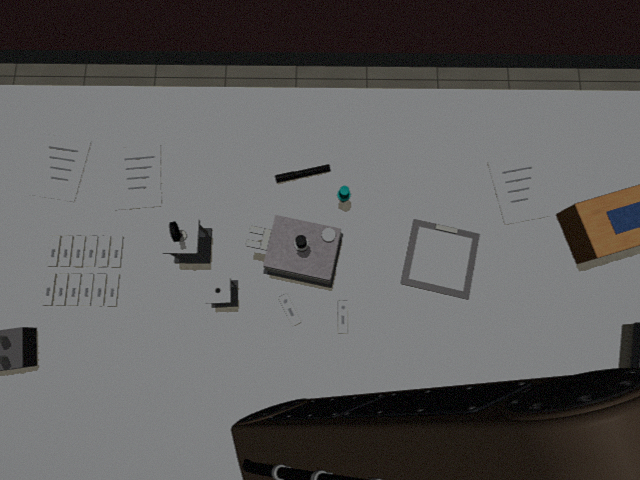

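View pics/wrist0.png

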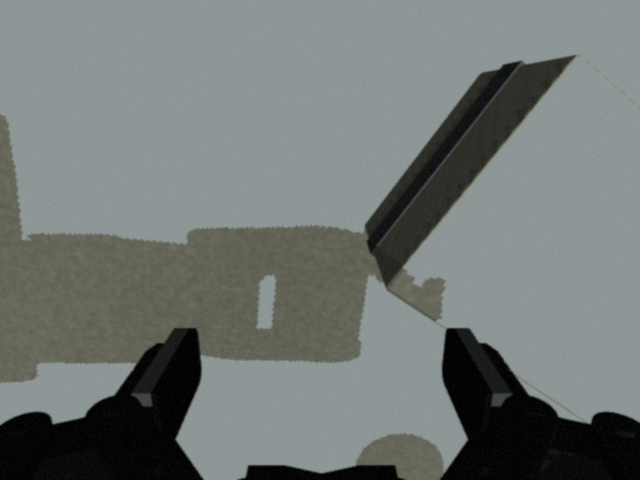

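```bash
python3 - <<'E'
import cv2
im=cv2.imread("pics/top0.png")
cv2.imwrite("pics/topA.png",cv2.resize(im[200:310,150:350],None,fx=4,fy=4,interpolation=cv2.INTER_CUBIC))
im=cv2.imread("pics/side0.png")
cv2.imwrite("pics/sideA.png",cv2.resize(im[225:355,240:440],None,fx=4,fy=4,interpolation=cv2.INTER_CUBIC))
cv2.imwrite("pics/sideB.png",cv2.resize(im[350:480,240:440],None,fx=4,fy=4,interpolation=cv2.INTER_CUBIC))
E
```

```text
(no output)
```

View pics/topA.png

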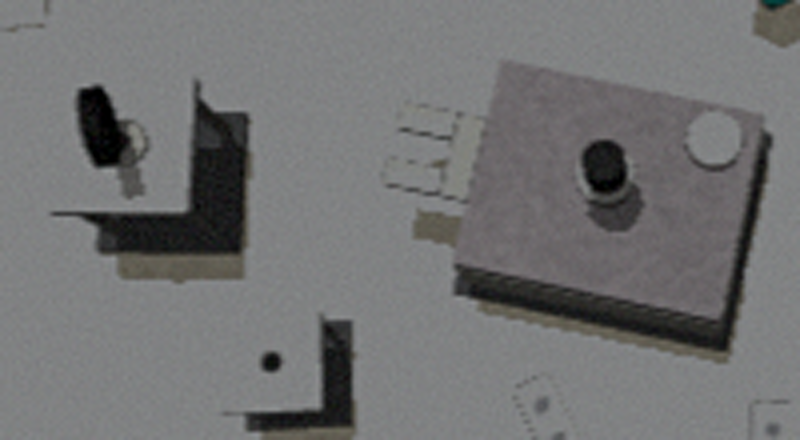

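View pics/sideA.png

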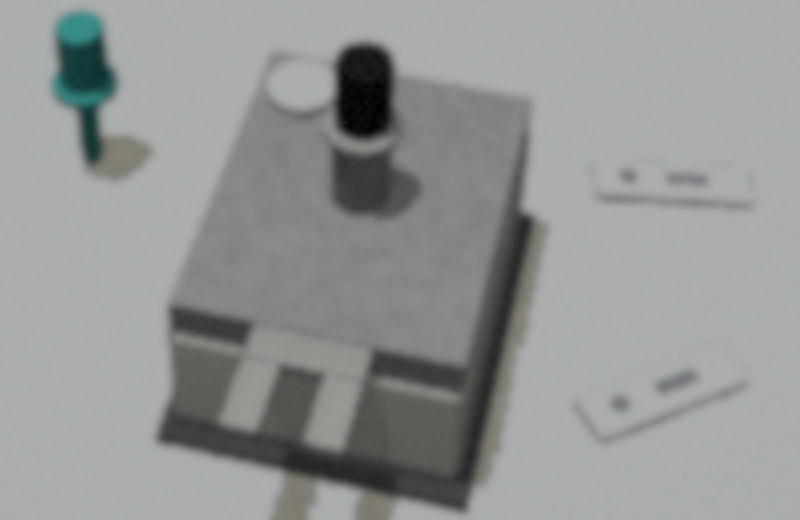

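View pics/sideB.png

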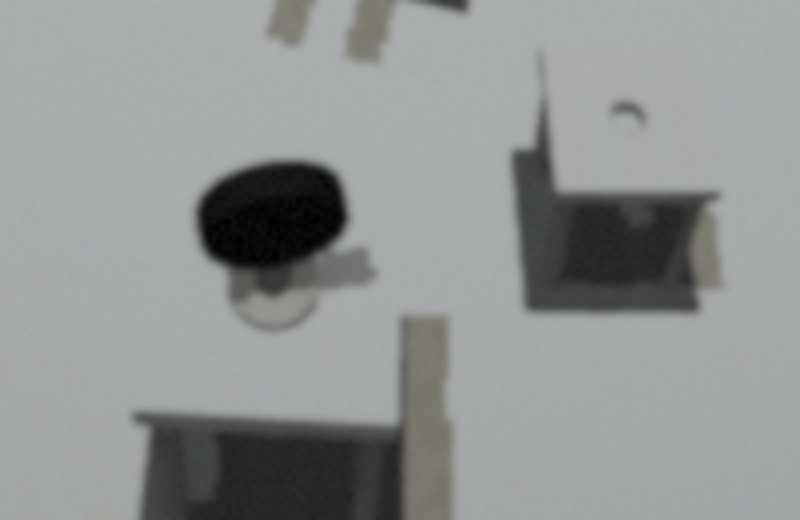

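```bash
cat > h.py <<'E'
import numpy as np, cv2
from scipy.optimize import least_squares
from rig import env, imaging
M={n:imaging.camera_model(n) for n in("top","side")}
def proj(n,P):
    m=M[n]; return cv2.projectPoints(np.asarray(P,float).reshape(-1,1,3),m["rvec"],m["tvec"],m["intrinsics"],None)[0].reshape(-1,2)
def planez(n,uv,z):
    m=M[n];R=cv2.Rodrigues(m["rvec"])[0];c=-R.T@m["tvec"]
    d=R.T@np.linalg.inv(m["intrinsics"])@np.array([uv[0],uv[1],1.]);return c+d*(z-c[2])/d[2]
def tri(obs):
    f=lambda P:np.concatenate([proj(n,P)[0]-uv for n,uv in obs])
    r=least_squares(f,[.6,0,.1]);return r.x,np.round(r.fun,1)
tA=lambda u,v:np.array([150+(u+.5)/4-.5,200+(v+.5)/4-.5])
sA=lambda u,v:np.array([240+(u+.5)/4-.5,225+(v+.5)/4-.5])
sB=lambda u,v:np.array([240+(u+.5)/4-.5,350+(v+.5)/4-.5])
E
python3 - <<'E'
from h import *
np.set_printoptions(precision=4,suppress=True)
T=[tA(*p) for p in[(500,60),(765,115),(725,322),(458,266)]]
S=[sA(*p) for p in[(272,52),(532,98),(465,362),(172,305)]]
for t in T: print("top",planez("top",t,.08))
for s in S: print("side",planez("side",s,.08))
def mod(p):
    L=np.array([[.055,.07],[.055,-.07],[-.055,-.07],[-.055,.07]]);c,s=np.cos(p[2]),np.sin(p[2])
    return np.c_[L@np.array([[c,s],[-s,c]])+p[:2],np.full(4,.08)]
f=lambda p:np.r_[(proj("top",mod(p))-T).ravel()]
g=lambda p:(proj("side",mod(p))-np.array(S)[[0,1,2,3]]).ravel()
print(least_squares(f,[.6,0,0]).x,np.round(f(least_squares(f,[.6,0,0]).x),1))
P=planez("side",S[0],.08)
S=[S[i] for i in (0,1,2,3)]
def order():
    import itertools
    w=mod(least_squares(f,[.6,0,0]).x); q=proj("side",w); return [min(S,key=lambda s:np.linalg.norm(s-a)) for a in q]
S=order()
r=least_squares(g,[.6,0,0]);print("side",r.x,np.round(r.fun,1))
r=least_squares(lambda p:np.r_[f(p),g(p)],[.6,0,0]);print("both",r.x)
print("knob",tri([("top",tA(603,158)),("side",sA(365,58))]))
print("collar",planez("top",tA(128,142),.109),planez("side",sB(273,292),.109),tri([("top",tA(128,142)),("side",sB(273,295))]))
print("disc",tri([("top",tA(98,125)),("side",sB(272,214))]))
E
```

```text
top [0.6124 0.0942 0.08  ]
top [ 0.5845 -0.0444  0.08  ]
top [ 0.4765 -0.0243  0.08  ]
top [0.5037 0.1123 0.08  ]
side [ 0.584  -0.0437  0.08  ]
side [ 0.4765 -0.0228  0.08  ]
side [0.5045 0.1125 0.08  ]
side [0.6103 0.0934 0.08  ]
[ 0.5443  0.0344 -0.1884] [ 0.6  0.5  0.1 -0.3 -0.1 -0.3 -0.6  0.1]
side [ 0.5439  0.0345 -0.1939] [-0.7 -0.4 -0.2 -0.4  0.  -0.3  0.8  0.8]
both [ 0.544   0.0345 -0.1916]
knob (array([0.5449, 0.0361, 0.1531]), array([-0.1,  0.6, -0.4, -0.1]))
collar [0.5605 0.2773 0.109 ] [0.5596 0.2839 0.109 ] (array([0.5605, 0.2803, 0.0998]), array([-0.2,  0.9, -0.5, -0.1]))
disc (array([0.5599, 0.2813, 0.1478]), array([-0.1,  0.4, -0.2, -0.1]))
```

```bash
cat >> h.py <<'E'
from scipy.spatial.transform import Rotation as Ro
def quat(a,j):
    a=np.array(a,float);a/=np.linalg.norm(a);j=np.array(j,float);j-=a*(a@j);j/=np.linalg.norm(j)
    q=Ro.from_matrix(np.c_[np.cross(a,j),a,j]).as_quat();return q[[3,0,1,2]]
def tcp(g,a):  # grasp point -> tcp
    a=np.array(a,float);a/=np.linalg.norm(a);return np.array(g)+a*env.tcp_to_grasp
yaw=-.1916; C=np.array([.5442,.0348]); cx=np.array([np.cos(yaw),np.sin(yaw),0]); cy=np.array([-np.sin(yaw),np.cos(yaw),0])
MOUTH=np.r_[C,.115]; SEAT=np.r_[C,.08]+cy*.097
E
python3 - <<'E'
from h import *
np.set_printoptions(precision=3,suppress=True)
print("seat",SEAT)
for uv in [(414,221),(479,234),(468,298),(402,285)]: print(planez("top",uv,.004))
print(Ro.from_quat(env.get_tool_rot()[[1,2,3,0]]).as_matrix())
B=np.mean([planez("top",uv,.004) for uv in [(414,221),(479,234),(468,298),(402,285)]],0);print(B)
d=[0,0,-1]
for s in(1,-1):
  print("pin",env.ik(tcp(MOUTH+[0,0,.03],d),quat(d,s*cx)),env.ik(tcp(SEAT+[0,0,.03],d),quat(d,s*cx)))
G=np.array([.560,.281,.145])
for th in (-20,0,20,45,60,90):  # tool pitch below horizontal
  t=np.radians(th)
  for yw in (-.4,-.2,0,.2,.4):
    u=np.array([np.cos(yw),np.sin(yw),0]);v=np.array([-u[1],u[0],0])
    a=np.cos(t)*u+[0,0,-np.sin(t)]
    r=[[env.ik(tcp(g,a),quat(a,s*v)) is not None for g in (G,G+[0,0,.1],MOUTH+[0,0,.04],MOUTH+[0,0,.15])] for s in(1,-1)]
    print(th,yw,r)
print("final")
for th in (0,20,45,60,90,110,135,150):
  t=np.radians(th)
  for yw in (-.6,-.3,0,.3):
    u=np.array([np.cos(yw),np.sin(yw),0]);v=np.array([-u[1],u[0],0])
    a=np.cos(t)*u+[0,0,-np.sin(t)]
    o=[]
    for sg in(1,-1): # tip direction sg*u
      g=B+[0,0,.13]-sg*u*.135
      o.append([env.ik(tcp(g,a),quat(a,s*v)) is not None for s in(1,-1)])
    print(th,yw,o)
E
```

```text
seat [0.563 0.13  0.08 ]
[ 0.62  -0.211  0.004]
[ 0.592 -0.355  0.004]
[ 0.45  -0.323  0.004]
[ 0.477 -0.181  0.004]
[[-0.916 -0.     0.401]
 [-0.401  0.001 -0.916]
 [-0.    -1.    -0.001]]
[ 0.535 -0.267  0.004]
pin [-0.057  0.473  1.84  -0.     0.829  0.134] [ 0.113  0.56   1.79  -0.     0.791  0.304]
pin None None
-20 -0.4 [[True, True, True, True], [True, True, True, True]]
-20 -0.2 [[True, True, True, True], [True, True, True, True]]
-20 0 [[True, True, True, True], [True, True, True, True]]
-20 0.2 [[True, True, True, True], [True, True, True, True]]
-20 0.4 [[True, True, True, True], [True, True, True, True]]
0 -0.4 [[False, False, True, True], [False, False, True, True]]
0 -0.2 [[True, True, True, True], [True, True, True, True]]
0 0 [[True, True, True, True], [True, True, True, True]]
0 0.2 [[True, True, True, True], [True, True, True, True]]
0 0.4 [[True, True, True, True], [True, True, True, True]]
20 -0.4 [[False, False, True, True], [False, False, True, True]]
20 -0.2 [[True, True, True, True], [True, True, True, True]]
20 0 [[True, True, True, True], [True, True, True, 
[... 1524 characters left out ...]
e]]
60 -0.3 [[True, True], [True, True]]
60 0 [[True, True], [False, True]]
60 0.3 [[True, True], [False, True]]
90 -0.6 [[True, True], [True, True]]
90 -0.3 [[True, True], [True, True]]
90 0 [[True, True], [True, True]]
90 0.3 [[True, True], [True, True]]
110 -0.6 [[True, True], [True, True]]
110 -0.3 [[True, True], [True, True]]
110 0 [[True, True], [True, True]]
110 0.3 [[True, True], [True, True]]
135 -0.6 [[True, True], [True, True]]
135 -0.3 [[True, True], [True, True]]
135 0 [[True, True], [True, True]]
135 0.3 [[True, True], [True, True]]
150 -0.6 [[True, True], [True, True]]
150 -0.3 [[True, True], [True, True]]
150 0 [[True, True], [True, True]]
150 0.3 [[True, True], [True, True]]
```

```bash
cat >> h.py <<'E'
WM=imaging.camera_model("wrist")
def wpose():
    R=Ro.from_quat(np.array(env.get_tool_rot())[[1,2,3,0]]).as_matrix();p=np.array(env.get_eef_pos());T=np.eye(4);T[:3,:3]=R;T[:3,3]=p
    return T@WM["T_tool_cam"]
def wproj(T,P):
    Q=(np.asarray(P,float).reshape(-1,3)-T[:3,3])@T[:3,:3];uv=Q@WM["intrinsics"].T;return uv[:,:2]/uv[:,2:]
def wplane(T,uv,z):
    d=T[:3,:3]@np.linalg.inv(WM["intrinsics"])@np.array([uv[0],uv[1],1.]);c=T[:3,3];return c+d*(z-c[2])/d[2]
def snap(name,cam="wrist"):
    T=wpose();im=imaging.camera(cam);cv2.imwrite(f"pics/{name}.png",im[:,:,::-1]);np.save(f"pics/{name}.npy",T);return T
D=[0,0,-1]
E
python3 - <<'E'
from h import *
env.goto(tcp(MOUTH+[0,0,.16],D),quat(D,cx)); snap("w1"); print(env.get_time_s(),env.get_eef_pos(),wproj(wpose(),[MOUTH,MOUTH+[0,0,.036],SEAT]))
E
```

```text
2.6083 [0.54430647 0.03413336 0.25619198] [[320.45910057 216.25543856]
 [320.38575756 229.83818491]
 [320.40575632  80.97799805]]
```

View pics/w1.png

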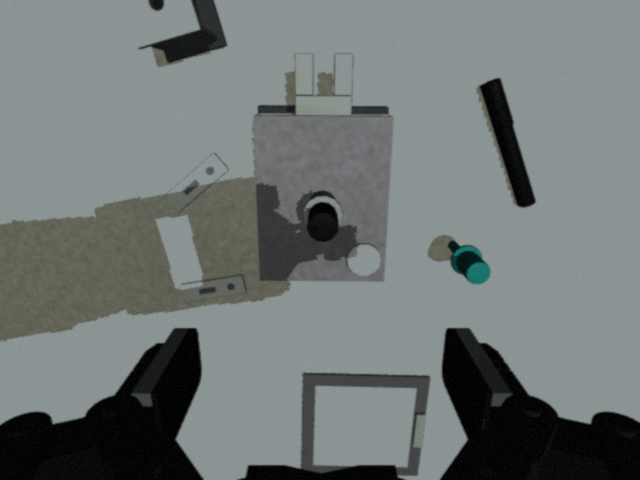

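```bash
python3 - <<'E'
import cv2
im=cv2.imread("pics/w1.png")
cv2.imwrite("pics/w1a.png",cv2.resize(im[40:290,240:410],None,fx=3,fy=3,interpolation=cv2.INTER_CUBIC)[:,:])
cv2.imwrite("pics/w1b.png",cv2.resize(im[170:270,250:400],None,fx=5,fy=5,interpolation=cv2.INTER_CUBIC)*2)
E
```

```text
(no output)
```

View pics/w1b.png

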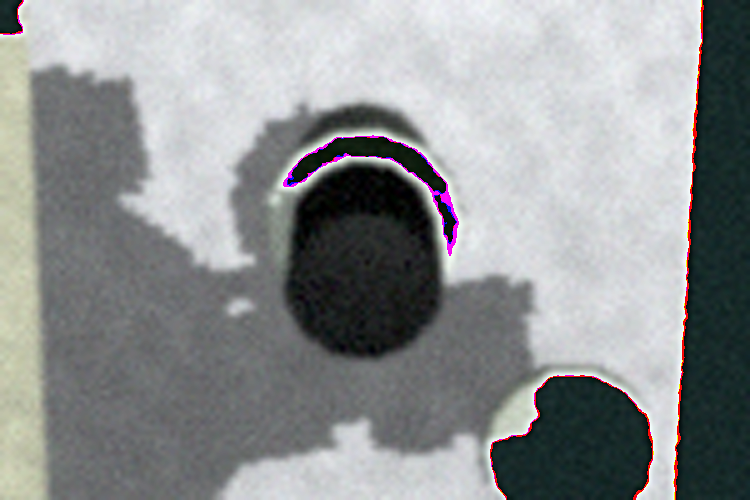

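View pics/w1a.png

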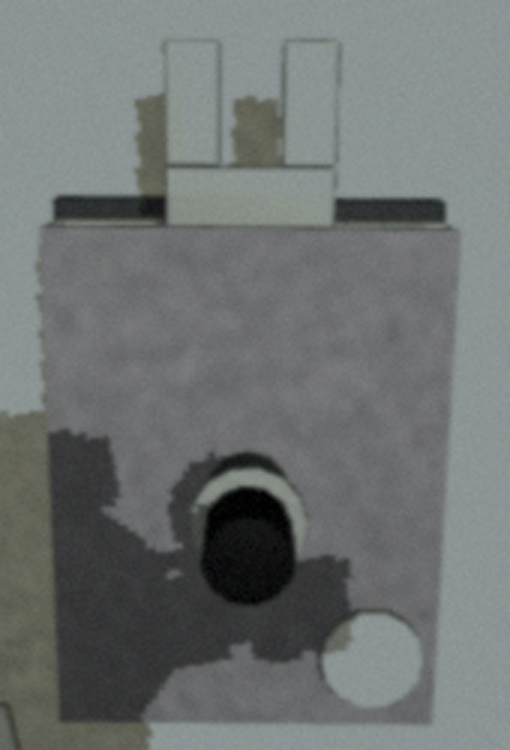

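```bash
python3 - <<'E'
from h import *
np.set_printoptions(precision=4,suppress=True)
T=np.load("pics/w1.npy")
A=np.array([(42,228),(459,230),(432,722),(60,721)])/3+[240,40]
w=np.array([wplane(T,a,.08) for a in A]);print(w,w.mean(0))
L=np.array([[-.055,.07],[.055,.07],[.055,-.07],[-.055,-.07]])
def mod(p):
    c,s=np.cos(p[2]),np.sin(p[2]);return np.c_[L@np.array([[c,s],[-s,c]])+p[:2],np.full(4,.08)]
r=least_squares(lambda p:(wproj(T,mod(p))-A).ravel(),[.54,.03,-.19]);print(r.x,np.round(r.fun,1))
print("knob",wplane(T,(322.7,227),.151))
cl=wplane(T,(324,95),.08);op=wplane(T,(324,53.3),.08);print("notch",cl,op,cl+(op-cl)*12/30,SEAT)
E
```

```text
[[ 0.5069  0.1148  0.08  ]
 [ 0.6133  0.0937  0.08  ]
 [ 0.5864 -0.0427  0.08  ]
 [ 0.4787 -0.0215  0.08  ]] [0.5463 0.0361 0.08  ]
[ 0.5463  0.0359 -0.1984] [-1.1 -0.5  0.9 -0.3  0.2  0.8  0.   0.4]
knob [0.5461 0.0364 0.151 ]
notch [0.5635 0.1196 0.08  ] [0.569  0.1484 0.08  ] [0.5657 0.1311 0.08  ] [0.5627 0.13   0.08  ]
```

```bash
cat >> h.py <<'E'
yaw=-.195; C=np.array([.5459,.0360]); cx=np.array([np.cos(yaw),np.sin(yaw),0]); cy=np.array([-np.sin(yaw),np.cos(yaw),0])
MOUTH=np.r_[C,.115]; SEAT=np.r_[C,.08]+cy*.097
E
python3 - <<'E'
from h import *
q=quat(D,cx)
env.move_l([C[0],C[1],.124],q,speed=.12)
env.command_gripper(0.0,40)
print(env.get_gripper_width(),env.get_ft_force(),env.get_eef_pos(),env.get_time_s())
env.move_l([C[0],C[1],.183],q,speed=.08)
print(env.get_gripper_width(),env.get_ft_force(),env.get_eef_pos())
snap("w2");snap("s2","side")
E
```

```text
1.8298325554367545e-05 [-0.32610876 -0.01751239  0.67529268] [0.54591436 0.0359919  0.12397879] 4.625
0.007416512811653807 [-0.39907612 -0.03671423 -1.3461865 ] [0.54566767 0.03601217 0.18260716]
```

View pics/w2.png

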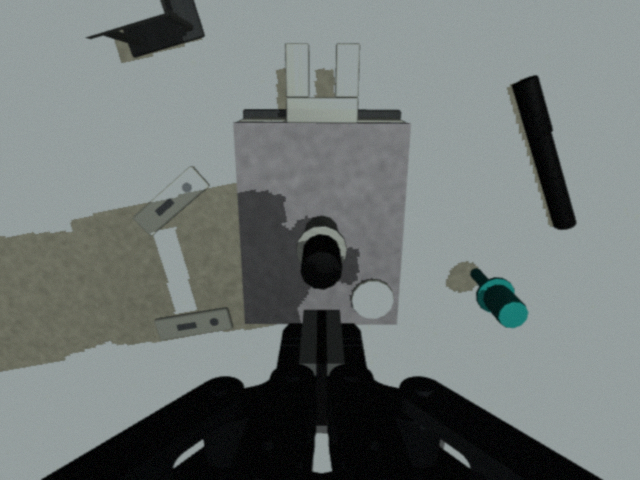

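View pics/s2.png

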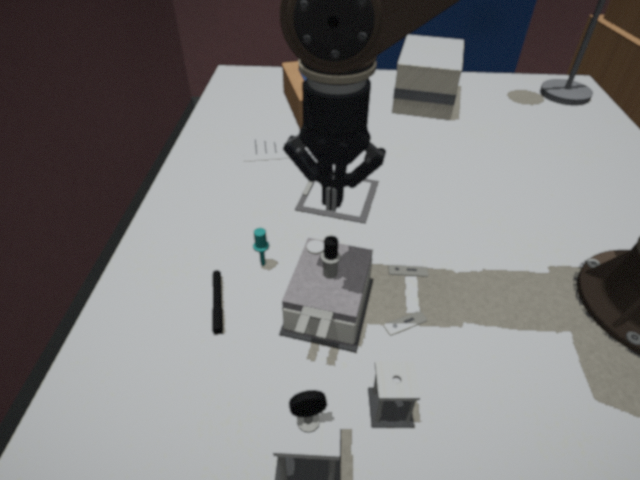

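```bash
python3 - <<'E'
from h import *
T=np.load("pics/w2.npy")
print(wproj(T,[np.r_[C,.151],np.r_[C,.119],np.r_[C,.183]]))
im=cv2.imread("pics/w2.png")
cv2.imwrite("pics/w2a.png",cv2.resize(im[190:350,240:420],None,fx=4,fy=4,interpolation=cv2.INTER_CUBIC))
im=cv2.imread("pics/s2.png")
cv2.imwrite("pics/s2a.png",cv2.resize(im[150:300,270:390],None,fx=4,fy=4,interpolation=cv2.INTER_CUBIC))
E
```

```text
[[321.00773786 271.39358236]
 [321.06987279 250.65164508]
 [320.92548795 298.85031872]]
```

View pics/w2a.png

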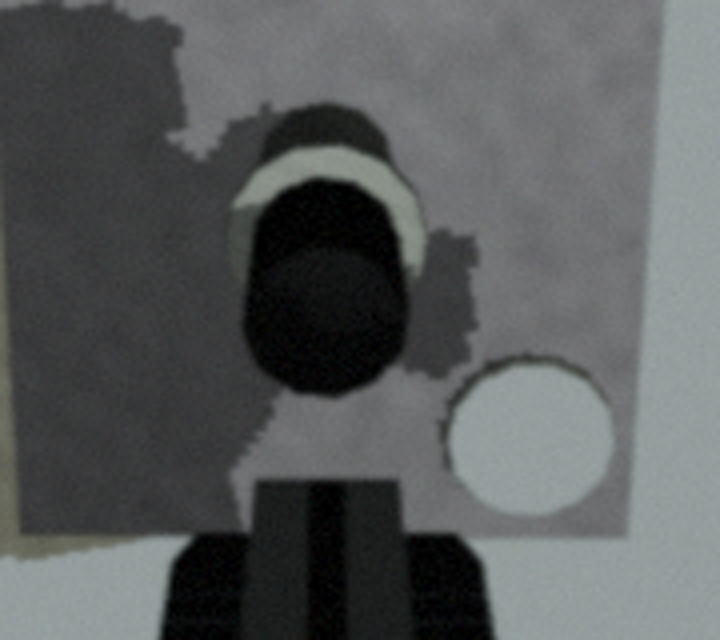

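View pics/s2a.png

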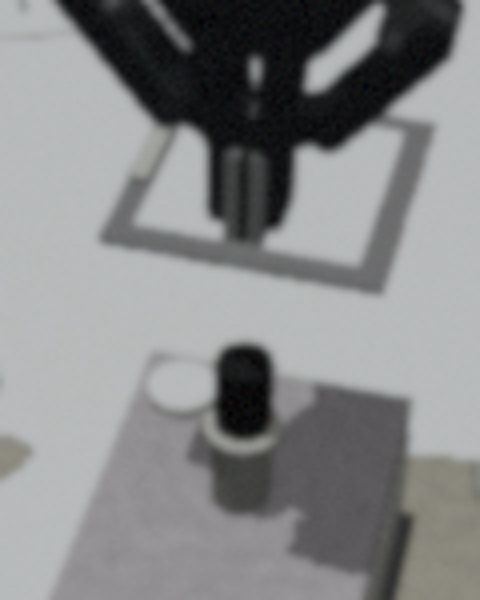

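```bash
python3 - <<'E'
from h import *
q=quat(D,cx)
env.command_gripper(1.0,40); print(env.get_gripper_width())
env.move_l([C[0],C[1],.126],q,speed=.12)
print(env.get_eef_pos());snap("w3")
t=env.get_time_s()
env.command_gripper(0.0,60)
print(env.get_time_s()-t,env.get_gripper_width(),env.get_ft_force(),env.get_eef_pos(),env.get_time_s())
snap("w4");snap("s4","side")
E
```

```text
0.995811215762018
[0.54620581 0.03600166 0.12638872]
0.7667000000000002 0.0012284563834468402 [-0.05470544  0.01023759 -0.07487649] [0.54587375 0.03600348 0.1259807 ] 7.8417
```

View pics/w3.png

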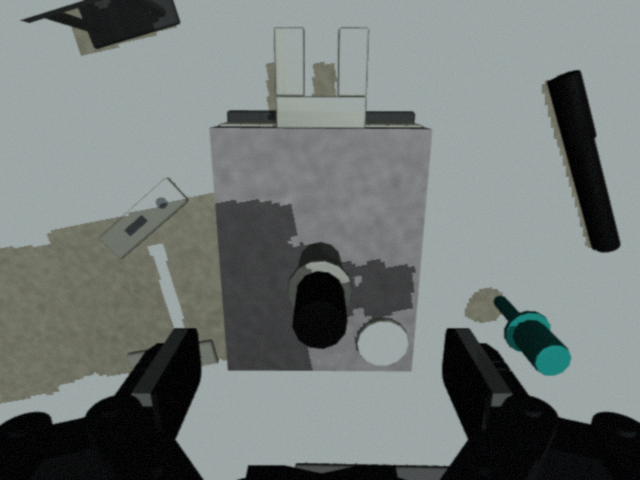

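View pics/w4.png

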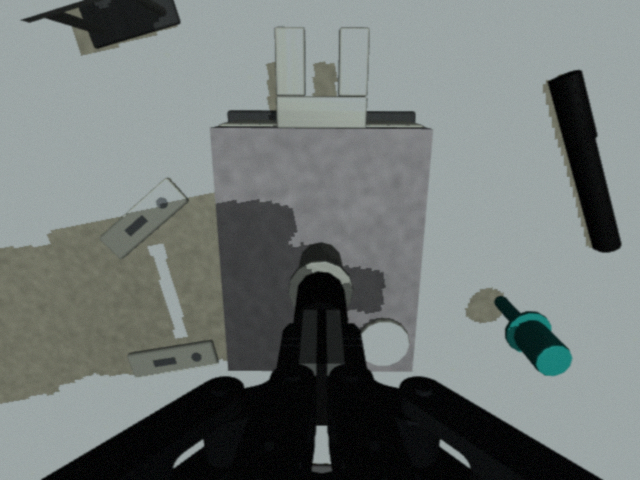

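View pics/s4.png

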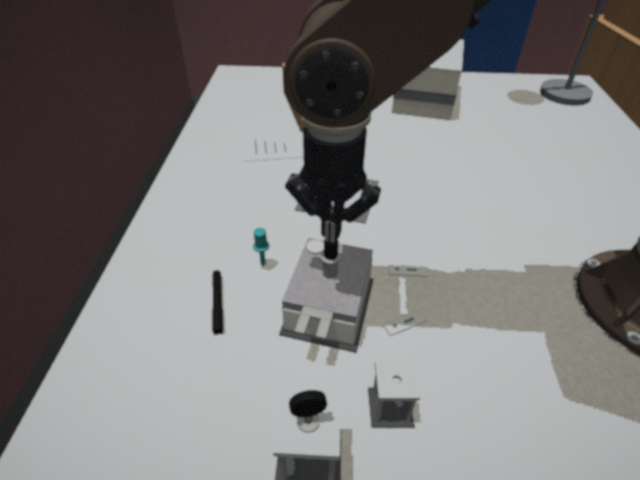

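```bash
python3 - <<'E'
from h import *
T=np.load("pics/w3.npy")
print(wproj(T,[np.r_[C,.151],np.r_[C,.126]]), proj("side",[np.r_[C,.126],np.r_[C,.151]]),proj("top",[np.r_[C,.126],np.r_[C,.151]]))
snap("t4","top")
a=cv2.imread("pics/w4.png")[230:400,230:430];b=cv2.imread("pics/s4.png")[180:280,270:390];c=cv2.imread("pics/t4.png")[180:300,220:380]
cv2.imwrite("pics/c4.png",np.clip(np.hstack([cv2.resize(x,(380,380),interpolation=cv2.INTER_CUBIC) for x in (a,b)])*1.6,0,255))
cv2.imwrite("pics/c4t.png",np.clip(cv2.resize(c,None,fx=4,fy=4,interpolation=cv2.INTER_CUBIC)*1.5,0,255))
E
```

```text
[[319.54165882 326.57162674]
 [319.72832763 298.26714714]] [[329.28148751 252.43742948]
 [329.6990509  239.97086211]] [[300.93194218 241.9001983 ]
 [300.40495142 239.38869175]][ WARN:0@1.751] global loadsave.cpp:1063 imwrite_ Unsupported depth image for selected encoder is fallbacked to CV_8U.
```

View pics/c4.png

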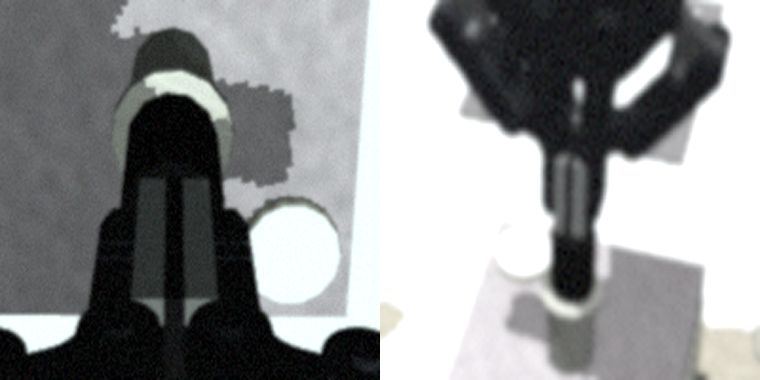

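View pics/c4t.png

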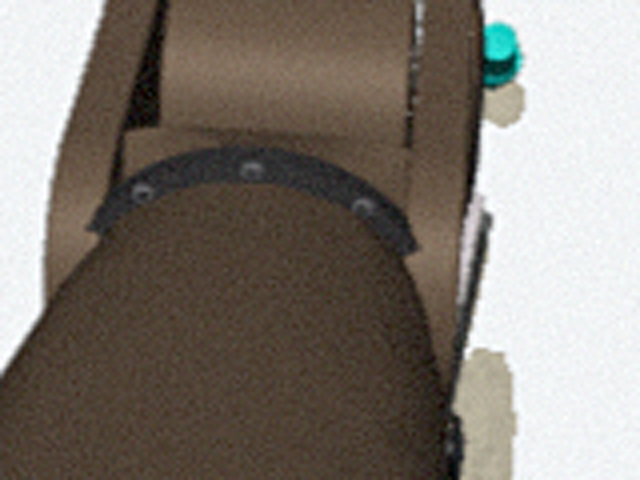

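```bash
python3 - <<'E'
from h import *
q=quat(D,cx)
env.command_gripper(1.0,40)
env.move_l([C[0],C[1],.104],q,speed=.12)
print(env.get_ft_force())
env.command_gripper(0.0,40)
print(env.get_gripper_width(),env.get_ft_force(),env.get_eef_pos(),env.get_time_s())
snap("w5");snap("s5","side")
a=cv2.imread("pics/w5.png")[230:400,230:430];b=cv2.imread("pics/s5.png")[180:280,270:390]
cv2.imwrite("pics/c5.png",np.clip(np.hstack([cv2.resize(x,(380,380),interpolation=cv2.INTER_CUBIC) for x in (a,b)])*2.,0,255).astype('uint8'))
E
```

```text
[0.2833962  0.45416147 0.45304028]
0.23811054361810408 [-0.16287108  0.15031622  4.57813355] [0.54597582 0.03602734 0.10433644] 9.7083
```

View pics/c5.png

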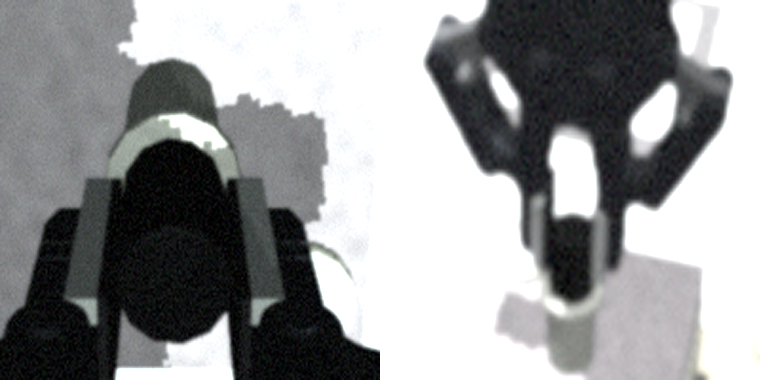

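```bash
python3 - <<'E'
from h import *
q=quat(D,cx)
env.move_l([C[0],C[1],.172],q,speed=.1)
print(env.get_gripper_width(),env.get_ft_force(),env.get_time_s())
S=SEAT; env.move_l([S[0],S[1],.172],q,speed=.12)
print(env.get_gripper_width(),env.get_ft_force(),env.get_time_s())
snap("w6");snap("s6","side")
b=cv2.imread("pics/s6.png")[180:380,250:410]
cv2.imwrite("pics/c6.png",np.clip(cv2.resize(b,None,fx=3,fy=3,interpolation=cv2.INTER_CUBIC)*1.,0,255).astype('uint8'))
E
```

```text
0.2396817442411857 [-0.13799829 -0.398231   -1.05561394] 10.6417
0.23623651690849817 [-0.48462643  0.0980684  -0.87776324] 11.6
```

View pics/c6.png

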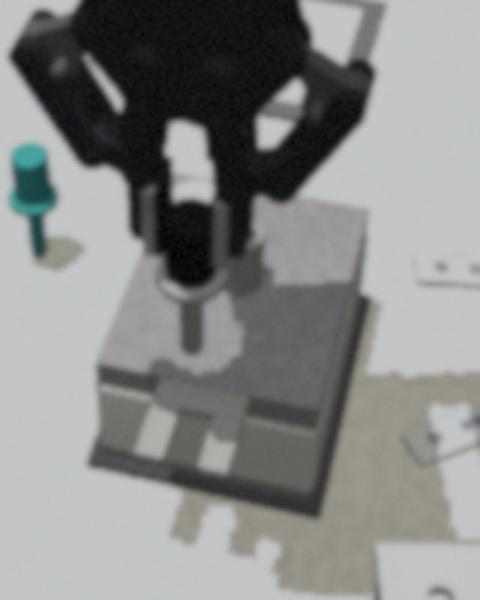

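View pics/w6.png

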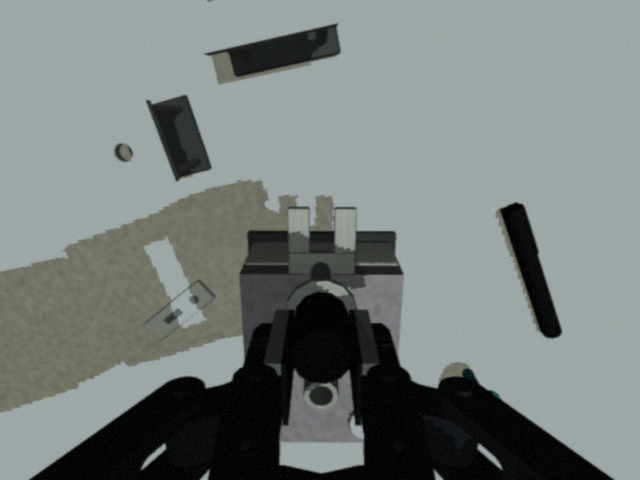

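```bash
python3 - <<'E'
from h import *
q=quat(D,cx);S=SEAT
env.move_l([S[0],S[1],.105],q,speed=.12)
print(env.get_ft_force(),env.get_eef_pos(),env.get_time_s());f0=env.get_ft_force()
snap("w7");snap("s7","side")
b=cv2.imread("pics/s7.png")[220:380,250:410]
a=cv2.imread("pics/w7.png")[180:400,210:430]
cv2.imwrite("pics/c7.png",np.hstack([cv2.resize(x,(400,400),interpolation=cv2.INTER_CUBIC) for x in (a,b)]))
E
```

```text
[-0.0887417  -0.52074443 -0.88560074] [0.56502274 0.13109243 0.10545976] 12.4083
```

View pics/c7.png

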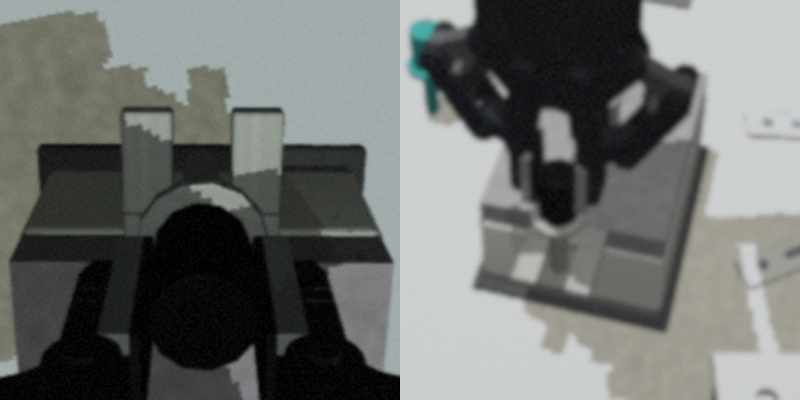

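```bash
python3 - <<'E'
from h import *
q=quat(D,cx);S=SEAT
env.move_l([S[0],S[1],.0715],q,speed=.06)
f=env.get_ft_force()[2];print(f,env.get_eef_pos())
z=.0715
while f<1.5 and z>.0665:
    z-=.001;env.move_l([S[0],S[1],z],q,speed=.02);f=env.get_ft_force()[2];print(round(z,4),f)
env.command_gripper(.6,40)
env.move_l([S[0],S[1],.19],q,speed=.15)
print(env.get_time_s());snap("w8");snap("s8","side")
b=cv2.imread("pics/s8.png")[220:380,250:410]
a=cv2.imread("pics/w8.png")[150:430,180:460]
cv2.imwrite("pics/c8.png",np.hstack([cv2.resize(x,(400,400),interpolation=cv2.INTER_CUBIC) for x in (a,b)]))
E
```

```text
-0.4691742603069159 [0.56478967 0.1311789  0.07145447]
0.0705 -0.6987761083611195
0.0695 -1.1207138692858414
0.0685 9.098028883332018
15.325
```

View pics/c8.png

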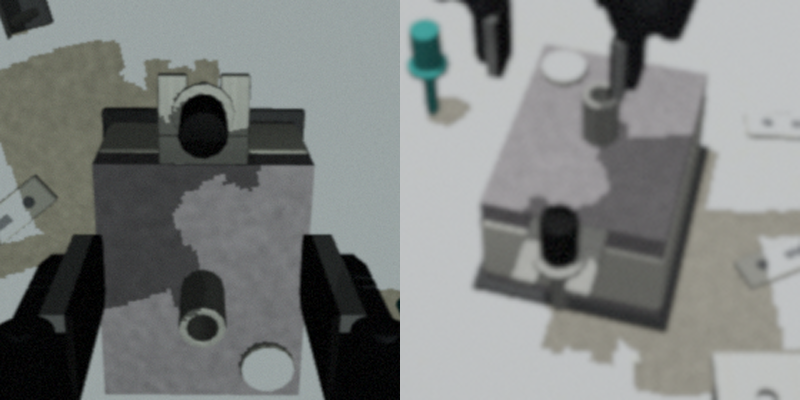

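```bash
python3 - <<'E'
from h import *
np.set_printoptions(precision=4,suppress=True)
T=np.load("pics/w8.npy")
im=cv2.imread("pics/w8.png");cv2.imwrite("pics/c8b.png",np.clip(cv2.resize(im[320:410,270:380],None,fx=6,fy=6,interpolation=cv2.INTER_CUBIC).astype(float)*1.5,0,255).astype('uint8'))
print(wplane(T,(322.8,378.9),.115),MOUTH,wproj(T,[MOUTH]))
G=np.array([.560,.281])
env.goto([G[0]-.0,G[1]-.02,.30],quat(D,[1,0,0]))  # camera on +y side
env.command_gripper(1.,40)
print(env.get_time_s());T=snap("w9");print(wproj(T,[[*G,.109],[*G,.145]]))
E
```

```text
[0.5471 0.0365 0.115 ] [0.5459 0.036  0.115 ] [[321.2936 379.8427]]
16.5833
[[320.7241 178.4678]
 [320.6567 186.4545]]
```

View pics/c8b.png

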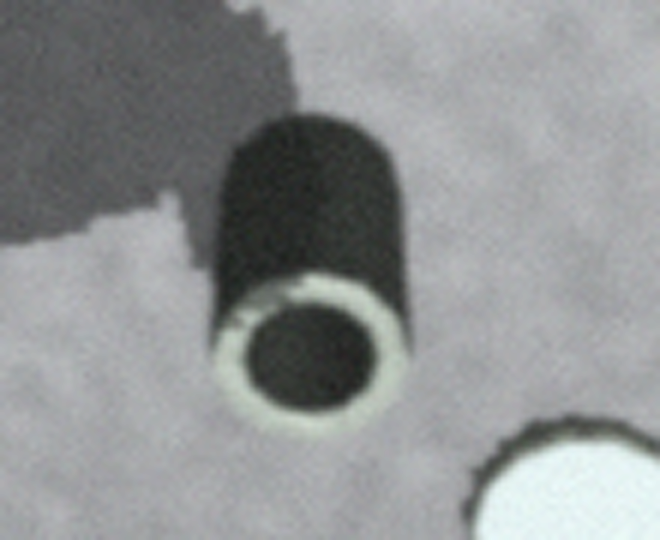

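View pics/w9.png

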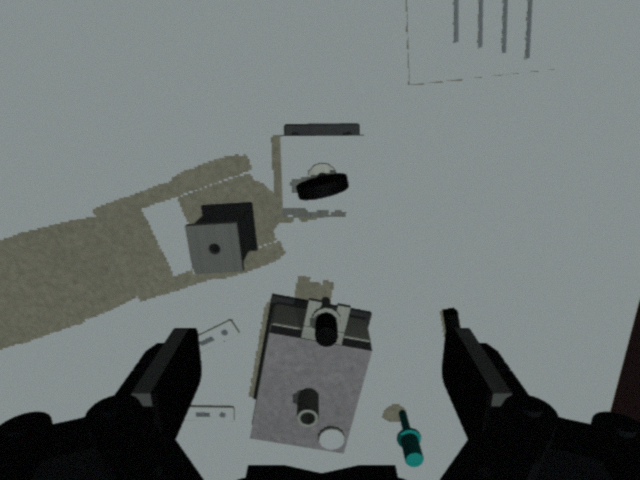

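```bash
python3 - <<'E'
from h import *
im=cv2.imread("pics/w9.png");cv2.imwrite("pics/c9.png",np.clip(cv2.resize(im[115:225,260:370],None,fx=7,fy=7,interpolation=cv2.INTER_CUBIC).astype(float)*1.5,0,255).astype('uint8')[:590])
E
```

```text
(no output)
```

View pics/c9.png

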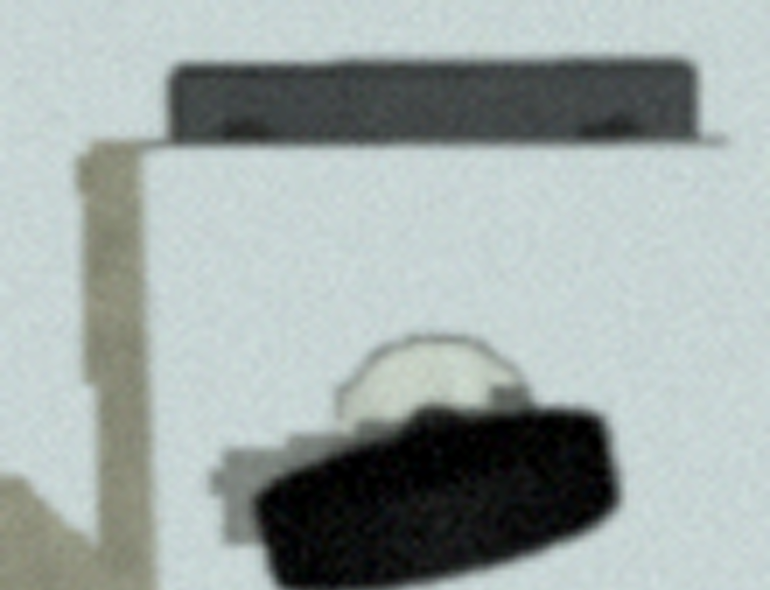

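```bash
python3 - <<'E'
from h import *
np.set_printoptions(precision=4,suppress=True)
T=np.load("pics/w9.npy")
a=wplane(T,(298.6,192.9),.145);b=wplane(T,(347.4,180),.145);d=b-a
print(a,b,(a+b)/2,np.linalg.norm(d),np.arctan2(d[1],d[0]));print(wplane(T,(321.7,176.7),.109))
# silhouettes fit
def disc(p):
    u=np.array([np.cos(p[2]),np.sin(p[2]),0]);v=np.array([-u[1],u[0],0]);t=np.linspace(0,2*np.pi,80)
    P=[np.array([p[0],p[1],.145])+s*.005*v+.02*(np.cos(t)[:,None]*u+np.sin(t)[:,None]*[0,0,1]) for s in(1,-1)]
    return cv2.convexHull(wproj(T,np.vstack(P)).astype(np.float32))
im=cv2.imread("pics/w9.png",0);m=(im<28).astype('uint8');m[:150]=0;m[205:]=0;m[:,:285]=0;m[:,360:]=0
mm=cv2.resize(m,None,fx=8,fy=8,interpolation=cv2.INTER_NEAREST)
from scipy.optimize import minimize
def cost(p):
    c=np.zeros_like(mm);cv2.fillConvexPoly(c,np.round((disc(p)+.5)*8).astype(int),1);return np.count_nonzero(c!=mm)/64
best=None
for y in (.1,.2,.3):
  r=minimize(cost,[.5605,.280,y],method="Nelder-Mead",options=dict(initial_simplex=[[.56,.28,y],[.563,.28,y],[.56,.283,y],[.56,.28,y+.1]]));print(r.x,r.fun,m.sum())
E
```

```text
[0.5429 0.276  0.145 ] [0.5805 0.286  0.145 ] [0.5617 0.281  0.145 ] 0.03893479180166 0.26070370811394994
[0.5608 0.2825 0.109 ]
[0.5604 0.2819 0.1648] 162.359375 913
[0.5612 0.2823 0.259 ] 150.9375 913
[0.5604 0.282  0.2548] 151.03125 913
```

```bash
cat >> h.py <<'E'
MOUTH=np.array([.5465,.0362,.115]); G=np.array([.561,.282]); gy=.257
gu=np.array([np.cos(gy),np.sin(gy),0]); gv=np.array([-gu[1],gu[0],0]); B=np.array([.535,-.267,.004])
E
python3 - <<'E'
from h import *
np.set_printoptions(precision=2,suppress=True)
for s in(1,-1):
  print("grasp",s,env.ik([*G,.108],quat(D,s*gv)),env.ik([*MOUTH[:2],.2],quat(D,s*gv)),env.ik([*MOUTH[:2],.24],quat(D,s*gv)))
# final: jaw stays horizontal; rotate from D to a about jaw => a = horizontal ⟂ jaw
for yw in np.arange(-1.4,.5,.2):
  u=np.array([np.cos(yw),np.sin(yw),0]);v=np.array([-u[1],u[0],0])
  a=u*np.cos(.1)+[0,0,-np.sin(.1)]
  tip=B+[0.03,-.02,.15]; disc=tip-.135*a; t=disc+.039*a
  for s in (1,-1): print(round(yw,1),s,env.ik(t,quat(a,s*v)),t)
E
```

```text
grasp 1 [ 0.36  0.6   1.65 -0.    0.9  -1.47] [-0.05  0.39  1.75 -0.    1.   -1.88] [-0.05  0.34  1.7  -0.    1.1  -1.88]
grasp -1 [ 0.36  0.6   1.65 -0.    0.9   1.67] [-0.05  0.39  1.75 -0.    1.    1.26] [-0.05  0.34  1.7  -0.    1.1   1.26]
-1.4 1 None [ 0.55 -0.19  0.16]
-1.4 -1 None [ 0.55 -0.19  0.16]
-1.2 1 None [ 0.53 -0.2   0.16]
-1.2 -1 None [ 0.53 -0.2   0.16]
-1.0 1 [-0.1   0.82  2.39  4.04  1.51  1.62] [ 0.51 -0.21  0.16]
-1.0 -1 [-0.1   0.82  2.39  4.04  1.51 -1.52] [ 0.51 -0.21  0.16]
-0.8 1 [-0.27  0.87  2.55  3.67  1.71  1.71] [ 0.5  -0.22  0.16]
-0.8 -1 [-0.27  0.87  2.55  3.67  1.71 -1.43] [ 0.5  -0.22  0.16]
-0.6 1 [-0.54  0.94  2.65  3.21  1.92  1.6 ] [ 0.49 -0.23  0.16]
-0.6 -1 [-0.54  0.94  2.65  3.21  1.92 -1.54] [ 0.49 -0.23  0.16]
-0.4 1 [-0.83  0.95  2.67  2.69  1.91  1.37] [ 0.48 -0.25  0.16]
-0.4 -1 [-0.83  0.95  2.67  2.69  1.91 -1.78] [ 0.48 -0.25  0.16]
-0.2 1 [-1.06  0.89  2.59  2.28  1.69  1.32] [ 0.47 -0.27  0.16]
-0.2 -1 [-1.06  0.89  2.59  2.28  1.69 -1.82] [ 0.47 -0.27  0.16]
-0.0 1 [-1.18  0.83  2.44  1.97  1.52  1.45] [ 0.47 -0.29  0.16]
-0.0 -1 [-1.18  0.83  2.44  1.97  1.52 -1.69] [ 0.47 -0.29  0.16]
0.2 1 [-1.24  0.8   2.27  1.7   1.46  1.64] [ 0.47 -0.31  0.16]
0.2 -1 [-1.24  0.8   2.27  1.7   1.46 -1.5 ] [ 0.47 -0.31  0.16]
0.4 1 [-1.24  0.81  2.09  1.48  1.49  1.81] [ 0.48 -0.32  0.16]
0.4 -1 [-1.24  0.81  2.09  1.48  1.49 -1.33] [ 0.48 -0.32  0.16]
```

```bash
python3 - <<'E'
from h import *
np.set_printoptions(precision=2,suppress=True)
e=.039
for th in (50,60,70,110,120,130,140):
  t=np.radians(th);a=np.cos(t)*gu+[0,0,-np.sin(t)]
  for s in(1,-1):
    print("grasp",th,s,*[env.ik(p+e*a,quat(a,s*gv)) for p in(np.r_[G,.145],np.r_[G,.26],MOUTH+[0,0,.04],MOUTH+[0,0,.15])])
best=[]
for th in np.arange(40,160,10):
 for lev in(-.1,0,.1):
  for yw in np.arange(-3.1,3.1,.2):
   t=np.radians(th);u=np.array([np.cos(yw),np.sin(yw),0]);v=np.array([-u[1],u[0],0])
   a=np.cos(t)*u+[0,0,-np.sin(t)]
   # rod dir: grasp pitch thg => final rotated by 90-lev. sg=-1: tip toward -u (thg=th-90), sg=+1: tip toward +u (thg=th+90)
   for sg in(1,-1):
    tipd=sg*u*np.cos(lev)-np.array([0,0,np.sin(lev)])
    disc=B+[0,0,.16]-.135*tipd
    for s in(1,-1):
     q=env.ik(disc+e*a,quat(a,s*v))
     if q is not None and abs(q[3])<1.2: best.append((abs(q[3])+abs(q[5])*.3,th,lev,round(yw,1),sg,s,q,round(disc[2],2)))
best.sort(key=lambda b:b[0])
seen={}
for b in best:
  k=(b[1],b[4])
  seen[k]=seen.get(k,0)+1
  if seen[k]<=2: print(b[1:])
E
```

```text
grasp 50 1 [0.4  0.52 2.07 3.7  0.17 1.13] [ 0.4   0.33  1.96 -0.53  0.18 -0.95] [-0.18  0.43  2.25  2.17  0.33  2.18] None
grasp 50 -1 [ 0.4   0.52  2.07  3.7   0.17 -2.01] [ 0.4   0.33  1.96 -0.53  0.18  2.2 ] [-0.18  0.43  2.25  2.17  0.33 -0.96] [-0.18  0.22  2.13  1.09  0.31  0.16]
grasp 60 1 [ 0.39  0.51  1.97 -0.44  0.15 -1.02] [ 0.39  0.35  1.86 -0.16  0.42 -1.32] None [-0.14  0.23  2.03  0.47  0.44 -2.35]
grasp 60 -1 [ 0.39  0.51  1.97 -0.44  0.15  2.12] [ 0.39  0.35  1.86 -0.16  0.42  1.83] [-0.14  0.41  2.15  1.15  0.21  0.08] [-0.14  0.23  2.03  0.47  0.44  0.79]
grasp 70 1 [ 0.38  0.52  1.87 -0.1   0.4  -1.36] [ 0.38  0.38  1.75 -0.07  0.67 -1.41] [-0.11  0.42  2.05  0.35  0.37 -2.25] [-0.11  0.26  1.92  0.21  0.65 -2.08]
grasp 70 -1 [ 0.38  0.52  1.87 -0.1   0.4   1.78] [ 0.38  0.38  1.75 -0.07  0.67  1.73] [-0.11  0.42  2.05  0.35  0.37  0.9 ] [-0.11  0.26  1.92  0.21  0.65  1.06]
grasp 110 1 [ 0.35  0.72  1.43  0.03  1.33 -1.49] [ 0.35  0.61  1.32  0.03  1.55 -1.49] [-0.01  0.61  1.65 -0.1   1.22 -1.79] [-0.01  0.49  1.54 -0.09  1.45 -1.81]
grasp 110 -1 [0.35 0.72 1.4
[... 504 characters left out ...]
6  1.14  0.06  1.93 -1.49] [ 0.01  0.75  1.48 -0.15  1.6  -1.76] [ 0.01  0.63  1.39 -0.16  1.8  -1.79]
grasp 130 -1 [0.34 0.87 1.24 0.05 1.74 1.64] [0.34 0.76 1.14 0.06 1.93 1.65] [ 0.01  0.75  1.48 -0.15  1.6   1.38] [ 0.01  0.63  1.39 -0.16  1.8   1.35]
grasp 140 1 [ 0.34  0.94  1.15  0.07  1.92 -1.5 ] [ 0.34  0.83  1.07  0.07  2.11 -1.48] [ 0.02  0.82  1.4  -0.18  1.77 -1.76] [ 0.02  0.71  1.33 -0.19  1.96 -1.8 ]
grasp 140 -1 [0.34 0.94 1.15 0.07 1.92 1.64] [0.34 0.83 1.07 0.07 2.11 1.66] [ 0.02  0.82  1.4  -0.18  1.77  1.38] [ 0.02  0.71  1.33 -0.19  1.96  1.35]Traceback (most recent call last):
  File "<stdin>", line 19, in <module>
ValueError: time passes only in moves, steps and waits
```

```bash
python3 - <<'E'
from h import *
np.set_printoptions(precision=2,suppress=True)
e=.039
for th,sg in((50,1),(55,1),(60,1),(150,-1),(155,-1)):
  for yw in (-.9,-.6,-.4,-.2,.2):
   t=np.radians(th);u=np.array([np.cos(yw),np.sin(yw),0]);v=np.array([-u[1],u[0],0])
   a=np.cos(t)*u+[0,0,-np.sin(t)]
   disc=B+[0,0,.15]-.135*sg*u
   print(th,yw,[env.ik(disc+e*a,quat(a,s*v)) for s in(1,-1)])
E
```

```text
50 -0.9 [array([-0.29,  0.4 ,  2.34,  4.23,  0.43,  1.01]), array([-0.29,  0.4 ,  2.34,  4.23,  0.43, -2.14])]
50 -0.6 [array([-0.55,  0.37,  2.44,  3.23,  0.37,  1.52]), array([-0.55,  0.37,  2.44,  3.23,  0.37, -1.62])]
50 -0.4 [array([-0.74,  0.37,  2.45,  2.57,  0.41,  1.84]), array([-0.74,  0.37,  2.45,  2.57,  0.41, -1.3 ])]
50 -0.2 [array([-0.9 ,  0.38,  2.41,  2.01,  0.48,  2.08]), array([-0.9 ,  0.38,  2.41,  2.01,  0.48, -1.07])]
50 0.2 [array([-1.08,  0.45,  2.22,  1.28,  0.7 ,  2.32]), array([-1.08,  0.45,  2.22,  1.28,  0.7 , -0.82])]
55 -0.9 [None, None]
55 -0.6 [array([-0.55,  0.35,  2.39,  3.28,  0.21,  1.48]), array([-0.55,  0.35,  2.39,  3.28,  0.21, -1.67])]
55 -0.4 [array([-0.72,  0.34,  2.4 ,  2.36,  0.26,  2.07]), array([-0.72,  0.34,  2.4 ,  2.36,  0.26, -1.07])]
55 -0.2 [array([-0.87,  0.36,  2.36,  1.78,  0.37,  2.34]), array([-0.87,  0.36,  2.36,  1.78,  0.37, -0.8 ])]
55 0.2 [array([-1.04,  0.43,  2.19,  1.14,  0.64,  2.49]), array([-1.04,  0.43,  2.19,  1.14,  0.64, -0.65])]
60 -0.9 [None, None]
60 -0.6 [None, None]
60 -0.4 [array([-0.7 ,  0.33,  2.35,  1.
[... 664 characters left out ...]
  0.62, -0.29,  2.35,  1.24])]
150 0.2 [array([-0.3 ,  1.11,  0.82, -0.51,  2.14, -2.13]), array([-0.3 ,  1.11,  0.82, -0.51,  2.14,  1.01])]
155 -0.9 [array([-0.7 ,  1.2 ,  0.65,  0.28,  2.4 , -1.28]), array([-0.7 ,  1.2 ,  0.65,  0.28,  2.4 ,  1.86])]
155 -0.6 [array([-0.58,  1.25,  0.53,  0.03,  2.5 , -1.54]), array([-0.58,  1.25,  0.53,  0.03,  2.5 ,  1.6 ])]
155 -0.4 [array([-0.51,  1.25,  0.52, -0.16,  2.5 , -1.75]), array([-0.51,  1.25,  0.52, -0.16,  2.5 ,  1.39])]
155 -0.2 [array([-0.43,  1.23,  0.57, -0.33,  2.44, -1.93]), array([-0.43,  1.23,  0.57, -0.33,  2.44,  1.21])]
155 0.2 [array([-0.29,  1.14,  0.79, -0.56,  2.22, -2.16]), array([-0.29,  1.14,  0.79, -0.56,  2.22,  0.99])]
```

```bash
cat >> h.py <<'E'
E_=.040
def aim(th,yw):
    t=np.radians(th);u=np.array([np.cos(yw),np.sin(yw),0]);v=np.array([-u[1],u[0],0]);a=np.cos(t)*u+[0,0,-np.sin(t)]
    return a,quat(a,v)
E
python3 - <<'E'
from h import *
a,q=aim(70,gy); g=np.r_[G,.145]
env.goto(g-a*(.10-E_),q)
print(env.get_time_s(),env.get_qpos())
snap("w10");snap("s10","side")
a2=cv2.imread("pics/w10.png")
print(wproj(np.load("pics/w10.npy"),[g,g+[0,0,.02]]))
env.move_l(g+a*E_,q,speed=.1)
print(env.get_ft_force());snap("w11")
cv2.imwrite("pics/c10.png",np.hstack([cv2.resize(x,(400,300)) for x in (a2,cv2.imread("pics/w11.png"))]))
snap("s11","side")
E
```

```text
18.15 [ 0.38446521  0.35642391  1.85108578 -0.07842021  0.58878981 -1.38462697]
[[320.63666203 252.110048  ]
 [320.5983864  275.77586409]]
[0.09570092 0.40632204 0.34587942]
```

View pics/c10.png

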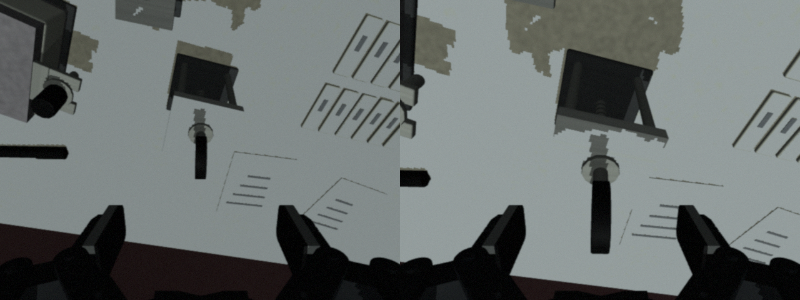

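View pics/s11.png

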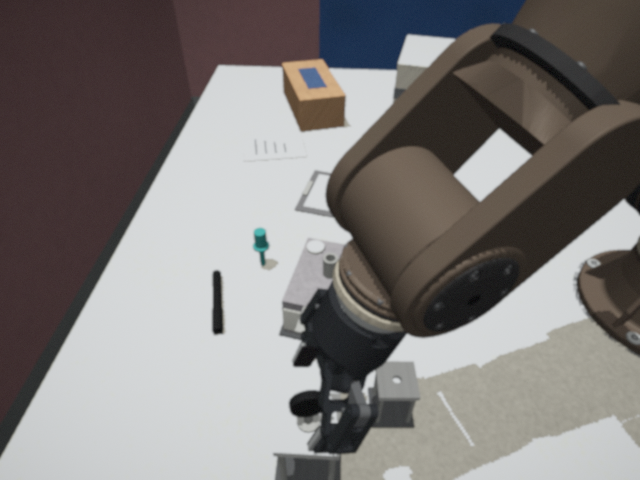

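```bash
python3 - <<'E'
from h import *
env.command_gripper(0.0,90)
print(env.get_gripper_width(),env.get_ft_force(),env.get_time_s())
snap("w12");snap("s12","side")
a=cv2.imread("pics/w12.png")[180:480,170:470];b=cv2.imread("pics/s12.png")[330:480,260:410]
cv2.imwrite("pics/c12.png",np.clip(np.hstack([cv2.resize(x,(400,400),interpolation=cv2.INTER_CUBIC) for x in (a,b)]).astype(float)*1.6,0,255).astype('uint8'))
E
```

```text
0.09918169741268651 [-0.07936048  0.10860095  1.2346881 ] 20.1833
```

View pics/c12.png

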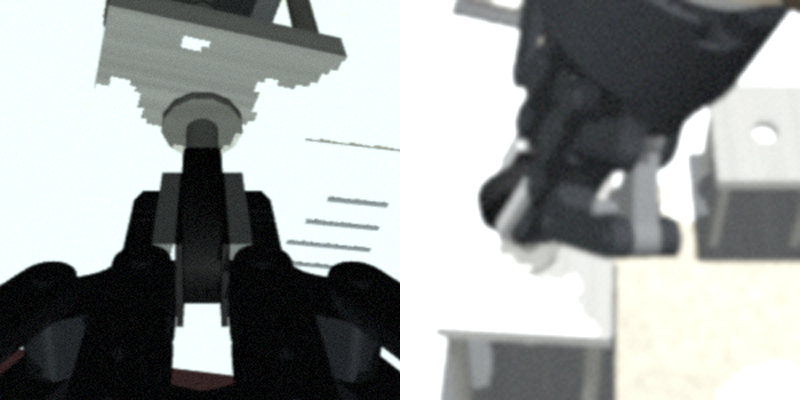

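```bash
python3 - <<'E'
from h import *
a,q=aim(70,gy); g=np.r_[G,.145]
env.move_l(g+[0,0,.135]+a*E_,q,speed=.12)
print(env.get_gripper_width(),env.get_ft_force(),env.get_time_s())
env.hold(.3)
snap("w13");
a2,q2=aim(70,.066)
env.goto(MOUTH+[0,0,.04+.125]+a2*E_,q2)
env.hold(.3)
print(env.get_eef_pos(),env.get_time_s(),env.get_gripper_width())
T=snap("w14");snap("s14","side");snap("t14","top")
print(wproj(T,[MOUTH+[0,0,.125],MOUTH+[0,0,.03],MOUTH]),proj("side",[MOUTH+[0,0,.03],MOUTH+[0,0,.125],MOUTH]),proj("top",[MOUTH+[0,0,.03],MOUTH]))
E
```

```text
0.1014191922249519 [ 0.02763735  0.70901242 -1.38459172] 21.5583
[0.56021402 0.03791481 0.2422556 ] 23.175 0.09968848711427
[[319.61395539 271.88434464]
 [320.15681565 165.33090546]
 [320.26809157 143.48949845]] [[329.17476872 243.0993902 ]
 [330.91369745 189.80444535]
 [328.69509437 257.80052061]] [[300.43676895 239.69777087]
 [301.0612901  242.66943547]]
```

View pics/w14.png

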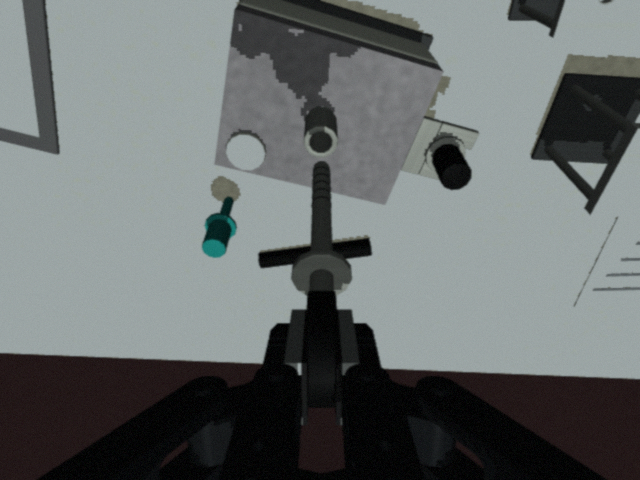

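View pics/s14.png

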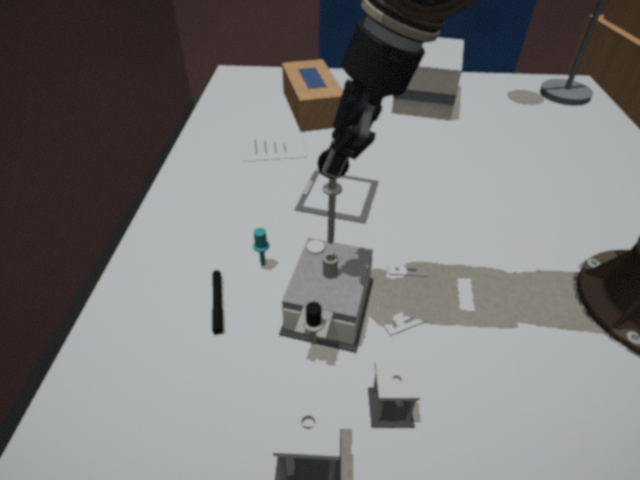

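```bash
python3 - <<'E'
from h import *
a=cv2.imread("pics/w14.png")[110:310,260:380];b=cv2.imread("pics/s14.png")[175:285,297:363]
cv2.imwrite("pics/c14.png",np.clip(np.hstack([cv2.resize(x,(360,600),interpolation=cv2.INTER_CUBIC) for x in (a,b)]).astype(float)*1.5,0,255).astype('uint8'))
E
```

```text
(no output)
```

View pics/c14.png

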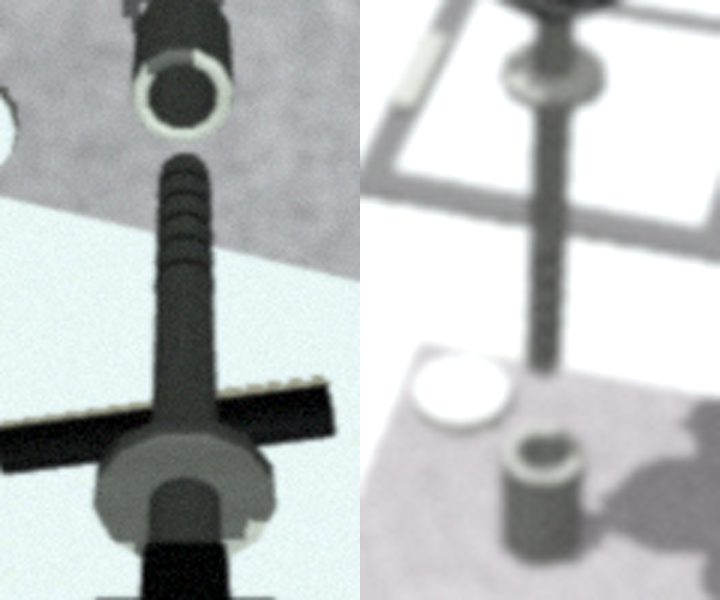

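```bash
python3 - <<'E'
from h import *
T=np.load("pics/w14.npy");t=np.linspace(0,6.28,60);s=[]
for k in np.linspace(0,np.pi,30):
    s+= [MOUTH+[0,0,.035]+.005*np.array([np.sin(k)*np.cos(x),np.sin(k)*np.sin(x),np.cos(k)]) for x in t]
p=wproj(T,s);print(p.min(0),p.max(0))
print(wproj(T,[MOUTH+[.001,0,0],MOUTH+[0,.001,0]])-wproj(T,[MOUTH]))
p=wproj(T,[MOUTH+[0,0,.129]+.013*np.array([np.cos(x),np.sin(x),0]) for x in t]);print("collar",p.min(0),p.max(0))
p=wproj(T,[MOUTH+.0075*np.array([np.cos(x),np.sin(x),0]) for x in t]);print("bore",p.min(0),p.max(0))
E
```

```text
[311.67632503 160.73698318] [328.58408868 177.93117677]
[[-0.10148553  1.41502819]
 [ 1.52315297  0.0969976 ]]
collar [288.46751423 254.42851368] [350.72008269 300.12183518]
bore [308.81984952 132.64733944] [331.7067294  153.96697311]
```

```bash
python3 - <<'E'
from h import *
a2,q2=aim(70,.066); off=np.array([-.0011,-.0008,0])
base=MOUTH+off+[0,0,.04]+a2*E_
env.move_l(base+[0,0,.085],q2,speed=.08)
f0=np.array(env.get_ft_force())
for h in (.075,.06,.04,.02,.008,.004):
    env.move_l(base+[0,0,h],q2,speed=.06);f=np.array(env.get_ft_force());print(h,np.round(f,2))
    if np.linalg.norm(f-f0)>12: print("stop");break
snap("w15");snap("s15","side");print(env.get_time_s(),env.get_eef_pos()-base)
a=cv2.imread("pics/w15.png")[110:310,260:380];b=cv2.imread("pics/s15.png")[175:285,297:363]
cv2.imwrite("pics/c15.png",np.clip(np.hstack([cv2.resize(x,(360,600),interpolation=cv2.INTER_CUBIC) for x in (a,b)]).astype(float)*1.5,0,255).astype('uint8'))
E
```

```text
0.075 [-0.34  0.29 -0.52]
0.06 [ 0.35 -0.47 -0.48]
0.04 [ 0.19 -0.5  -1.21]
0.02 [ 0.77  0.36 -0.42]
0.008 [0.99 0.02 0.16]
0.004 [ 0.04 -0.15 -0.79]
26.3583 [ 4.62218015e-05 -5.90100661e-06  4.05781927e-03]
```

View pics/c15.png

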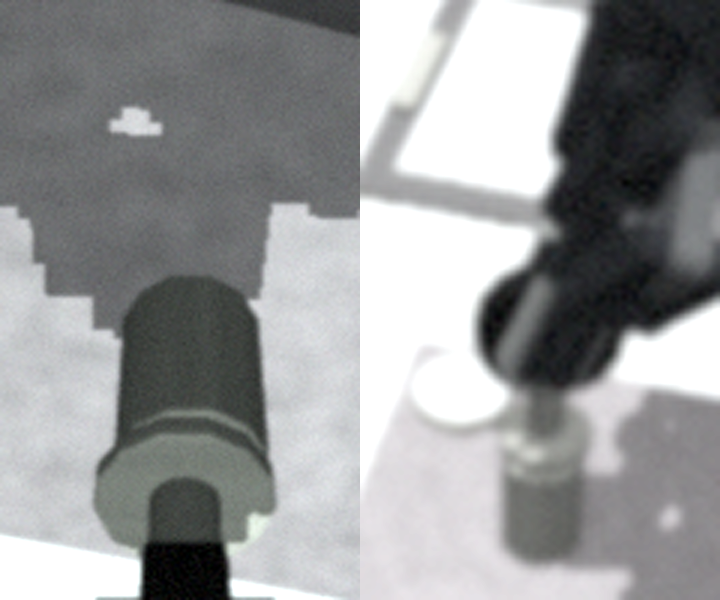

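```bash
python3 - <<'E'
from h import *
a2,q2=aim(70,.066); off=np.array([-.0011,-.0008,0])
base=MOUTH+off+[0,0,.04]+a2*E_
h=.004;f=-1
while f<4 and h>-.005:
    h-=.001;env.move_l(base+[0,0,h],q2,speed=.02);f=env.get_ft_force()[2];print(round(h,3),round(f,2))
env.hold(.4);print(env.get_ft_force(),env.get_eef_pos()-base,env.get_gripper_width())
snap("w16");snap("s16","side");print(env.get_time_s())
a=cv2.imread("pics/w16.png")[110:310,260:380];b=cv2.imread("pics/s16.png")[175:285,297:363]
cv2.imwrite("pics/c16.png",np.clip(np.hstack([cv2.resize(x,(360,600),interpolation=cv2.INTER_CUBIC) for x in (a,b)]).astype(float)*1.5,0,255).astype('uint8'))
E
```

```text
0.003 -1.37
0.002 -0.84
0.001 -0.31
0.0 1.06
-0.001 14.58
[-5.25342366 -0.60179186 14.09082122] [3.29155285e-04 5.08603471e-07 1.03651192e-04] 0.09923337194226015
28.1083
```

View pics/c16.png

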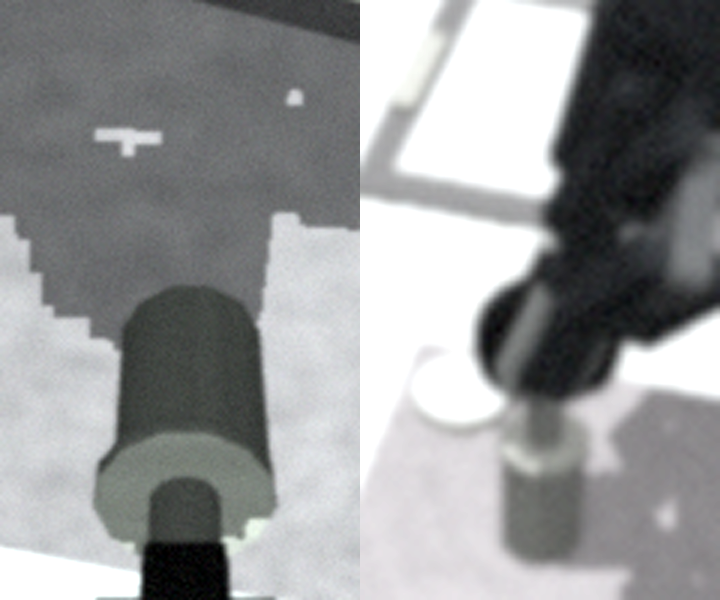

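```bash
python3 - <<'E'
from h import *
a2,q2=aim(70,.066); off=np.array([-.0011,-.0008,0])
base=MOUTH+off+[0,0,.04]+a2*E_
env.move_l(base+[0,0,.02],q2,speed=.05)
env.move_l(base+[0,0,.13],q2,speed=.1)
env.hold(.1);print(env.get_gripper_width(),env.get_time_s(),env.get_ft_force())
snap("s17","side")
a3,q3=aim(113,-.2)
env.goto(np.array([.56,-.10,.31])+a3*E_,q3)
print(env.get_time_s())
def fin(th,yw,h):
    a,q=aim(th,yw);t=np.radians(th+20);u=np.array([np.cos(yw),np.sin(yw),0])
    tip=np.cos(t)*u-np.array([0,0,np.sin(t)]); return B+[0,0,h]-.135*tip+a*E_,q
p,q=fin(156,-.46,.20);print(p,env.ik(p,q))
env.goto(p,q)
p,q=fin(156,-.46,.13);env.move_l(p,q,speed=.08)
env.hold(.5)
print(env.get_time_s(),env.get_eef_pos()-p,env.get_gripper_width(),env.get_ft_force())
snap("w18");snap("s18","side");snap("t18","top")
tip=B+[0,0,.13];print(proj("side",[tip,B]),proj("top",[tip,B]))
E
```

```text
0.10156354035772591 30.025 [-0.0261441   0.90152614 -1.1927743 ]
31.0
[ 0.62292903 -0.31056433  0.19714766] [-0.53089955  1.21120017  0.47688194 -0.12607854  2.60098252 -1.70792485]
33.5667 [ 7.20319187e-06 -9.34713067e-06  5.37930294e-05] 0.10059624846596295 [-0.01185796  0.48755386 -0.50266184]
[[340.75521687 140.82624442]
 [338.26405082 194.18976564]] [[456.20919933 248.29446233]
 [440.62486496 258.95390675]]
```

View pics/s18.png

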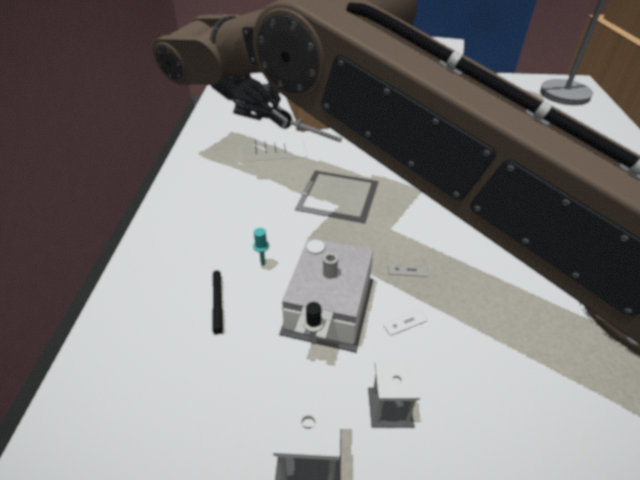

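View pics/t18.png

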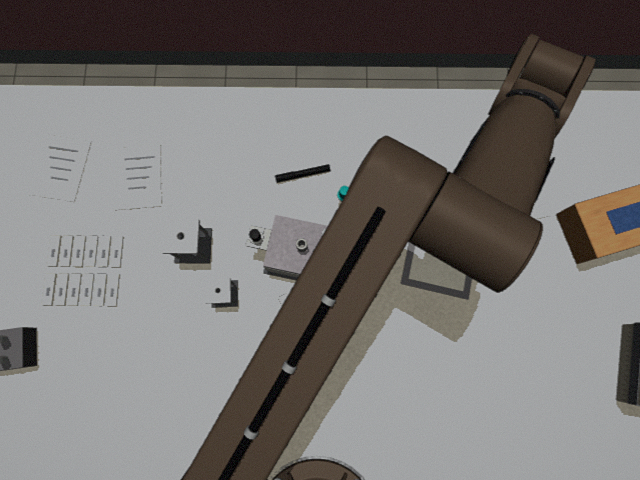

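View pics/w18.png

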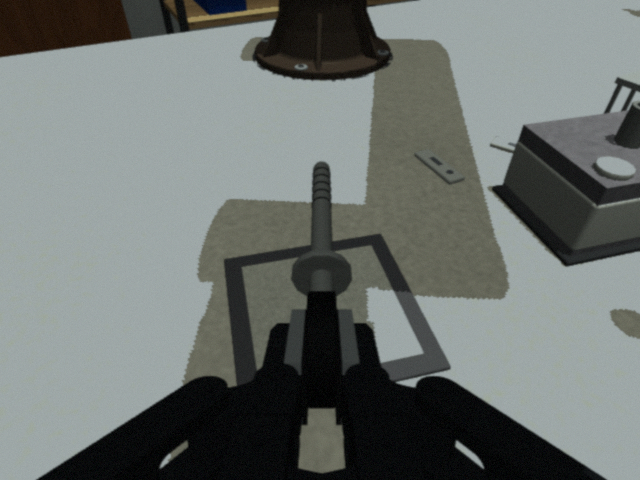

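```bash
python3 - <<'E'
from h import *
env.hand_in(); print(env.get_time_s(),env.get_gripper_width(),env.get_joint_vel())
E
```

```text
the job is handed in; nothing more can be done
the job is handed in; nothing more can be done
```

The job is handed in, at about 34 s of the 69 s allowed. By my last checks every step was met, but hand-in gives no verdict.

- **Stopper pin:** it is out of the guide tube and released upright in the fork's notch, with the flange coming down on the fork at the expected height (9 N felt). The last side and top pictures still show it standing there.
- **Gauge rod in the tube:** I took it from the larger stand by its disc, with the tool tilted about 20° from straight down. I lowered it until the collar stopped on the rim, with 14 N felt and the collar seen closed on the rim. I then drew it right out, held throughout.
- **Final pose:** the rod is about 4° off level. The tip was seen within about 2 px of the point aimed at, 13 cm above the middle of the sheet. The gripper opening was unchanged at about 0.10.
- **Bystanders:** the marker and both cassettes were at their starting pixels in the last side picture.

**Disagreements:**
- **Finger length:** the first two closings on the knob missed. The fingers seem to end about 24 mm short of the stated TCP, although the TCP height itself agreed with the contact heights. I allowed for this from then on.
- **Camera agreement:** the wrist and fixed cameras differed by about 2 mm on the canister. I corrected the rod by about 1 mm from a wrist picture before lowering it.

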